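Pack the link adapters: load the tip tray, unlatch the case, tip, shut and latch

TASK

Pack away all the link adapters. First put every adapter that lies astray on the bench into the hinged tip tray beside the grey case, with those already there; only then swing the latch lever on the front of the case free, open the lid, and tip the tray up by its handle so that the adapters slide into the case. Finish with every adapter in the case, the tray lowered back down level, the lid fully shut and the latch lever swung back over it; do not disturb the stamp, brush or cutters.

Things in the scene. Friction and masses are not known exactly. Their poses are not given: they have to be found in the camera images.
- station: packing station, fixed: grey sheet-steel case, outside 140 (x) x 190 (y) x 100 mm high, with a hinged lid; to its right (-y) the tip tray on a pedestal (100 x 110 x 98 mm high, centred at y = -160 mm). Origin: centre of the underside of the case, 6 mm above the bench; x points from the latch side (front) to the lid-hinge side, y left, z up; yaw within 0.15 rad. 'Station' positions below are in this frame, mm
- case_in (a point): centre of the case's inner floor (inside 132 x 182 mm, 96 mm deep), axes as the station's
- latch (a joint): latch lever on a vertical pin at station (-88, 45, 108). Near 0 (+-0.25) its nose points to +x over the lid's front edge and holds the lid down; its knob arm points to -x. It grows as it turns clockwise seen from above: the knob swings from -x to +y; stop at 1.65, lid clear only from about 1.2. About 1 N of friction at the knob; stays where it is left
- latch_knob (a point): grip point of the latch lever's upright black knob (14 mm dia., 36 mm tall, this point 22 mm above its foot and 14 mm below its top), 36 mm from the pivot pin; 144 mm over the bench
- latch_pivot (a point): the latch's vertical pivot axis, at the lever's top face
- lid (a joint): lid angle, 0 shut, grows as it opens upwards and away about the hinge; stop at 1.6 (about upright). The hinge is stiff enough for the lid to stay at any angle; moving it takes about 2 to 6 N at its handle
- lid_handle (a point): middle of the lid's round steel bar handle (10 mm dia., 84 mm long along the station's y), its axis 39 mm above the lid's top and 18 mm behind its front edge; when shut at station (-52, -20, 146). The bar can turn between the fingers
- lid_hinge (a point): middle of the lid's hinge axis, which runs along the station's y at station (70, 0, 100). The lid, 140 x 181 mm and 7 mm thick, then lies on the case with its top at z = 107
- tray (a joint): tip tray angle, 0 level (at rest), grows as its outer end is lifted and it tips over the case's right wall; stop at 1.5. Falls back slowly by its own weight when let go. Adapters begin to slide at 0.45 to 0.65, all slide well by 1.3; lifting at the handle takes 2 to 5 N
- tray_in (a point): centre of the upper face of the tray's floor, when level 120 mm over the bench; x as the station's, y towards the open pouring end, turns with the tray. Inside 130 (x) x 138 mm (y), with side and end walls 26 mm high; open only towards the case
- tray_handle (a point): middle of the tray's round black bar handle (12 mm dia., 90 mm long along the station's x), 42 mm beyond the tray's outer end wall; when level at station (0, -277, 134). The bar can turn between the fingers
- tray_hinge (a point): middle of the tray's hinge axis, along the station's x at station (0, -93, 110)
- stray_0: a link adapter: dark-grey block 34 (x) x 58 (y) x 16 mm (z), with a black upright connector rib on top, 8 (x) x 40 (y) x 10 mm tall (26 mm in all), that can be pinched across its 8 mm; 50 g; origin at the centre of its underside; starts on the bench mat (2.4 mm thick) to the right of the station; two or three such strays are present
- stray_1: a link adapter: dark-grey block 34 (x) x 58 (y) x 16 mm (z), with a black upright connector rib on top, 8 (x) x 40 (y) x 10 mm tall (26 mm in all), that can be pinched across its 8 mm; 50 g; origin at the centre of its underside; starts on the bench mat (2.4 mm thick) to the right of the station; two or three such strays are present
- stray_2: a link adapter: dark-grey block 34 (x) x 58 (y) x 16 mm (z), with a black upright connector rib on top, 8 (x) x 40 (y) x 10 mm tall (26 mm in all), that can be pinched across its 8 mm; 50 g; origin at the centre of its underside; starts on the bench mat (2.4 mm thick) to the right of the station; two or three such strays are present
- tray_part_0: a link adapter: dark-grey block 34 (x) x 58 (y) x 16 mm (z), with a black upright connector rib on top, 8 (x) x 40 (y) x 10 mm tall (26 mm in all), that can be pinched across its 8 mm; 50 g; origin at the centre of its underside; starts in the outer half of the tip tray, its rib about along the station's y; one to three such are present, the others absent
- tray_part_1: a link adapter: dark-grey block 34 (x) x 58 (y) x 16 mm (z), with a black upright connector rib on top, 8 (x) x 40 (y) x 10 mm tall (26 mm in all), that can be pinched across its 8 mm; 50 g; origin at the centre of its underside; starts in the outer half of the tip tray, its rib about along the station's y; one to three such are present, the others absent
- tray_part_2: a link adapter: dark-grey block 34 (x) x 58 (y) x 16 mm (z), with a black upright connector rib on top, 8 (x) x 40 (y) x 10 mm tall (26 mm in all), that can be pinched across its 8 mm; 50 g; origin at the centre of its underside; starts in the outer half of the tip tray, its rib about along the station's y; one to three such are present, the others absent
- stamp: bystander: upright hand stamp, 24 x 42 x 54 mm, origin under its centre; to be left alone
- esd_brush: bystander: flat black brush, 28 x 148 x 10 mm, origin under its centre; to be left alone
- flush_cutter: bystander: blue-handled cutters lying flat, 54 x 141 x 13 mm, origin under the centre; to be left alone
Not all that is in view belongs to the job. Leave any orange or turquoise look-alike of the stray_0 alone.

How it is judged:
On the way, in this order (a step that is already met when the one before it is completed fails the run):
1. every stray adapter lies in the tip tray, released (x of stray_0 in the frame of tray_in between -0.066 and 0.066 m and y of stray_0 in the frame of tray_in between -0.075 and 0.075 m and z of stray_0 in the frame of tray_in between -0.006 and 0.05 m and x of stray_1 in the frame of tray_in between -0.066 and 0.066 m and y of stray_1 in the frame of tray_in between -0.075 and 0.075 m and z of stray_1 in the frame of tray_in between -0.006 and 0.05 m and x of stray_2 in the frame of tray_in between -0.066 and 0.066 m and y of stray_2 in the frame of tray_in between -0.075 and 0.075 m and z of stray_2 in the frame of tray_in between -0.006 and 0.05 m and contact force between the fingers and stray_0 below 0.3 N and contact force between the fingers and stray_1 below 0.3 N and contact force between the fingers and stray_2 below 0.3 N and value of joint tray below 0.15 rad), for 0.2 s.
2. the latch lever is swung free of the lid (value of joint latch above 1.1 rad), for 0.2 s.
3. the lid is open (value of joint lid above 1.3 rad), for 0.2 s.
4. the tray is being tipped up (value of joint tray above 0.35 rad).
5. every adapter is in the case (x of stray_0 in the frame of case_in between -0.07 and 0.07 m and y of stray_0 in the frame of case_in between -0.093 and 0.093 m and z of stray_0 in the frame of case_in between -0.008 and 0.095 m and x of stray_1 in the frame of case_in between -0.07 and 0.07 m and y of stray_1 in the frame of case_in between -0.093 and 0.093 m and z of stray_1 in the frame of case_in between -0.008 and 0.095 m and x of stray_2 in the frame of case_in between -0.07 and 0.07 m and y of stray_2 in the frame of case_in between -0.093 and 0.093 m and z of stray_2 in the frame of case_in between -0.008 and 0.095 m and x of tray_part_0 in the frame of case_in between -0.07 and 0.07 m and y of tray_part_0 in the frame of case_in between -0.093 and 0.093 m and z of tray_part_0 in the frame of case_in between -0.008 and 0.095 m and x of tray_part_1 in the frame of case_in between -0.07 and 0.07 m and y of tray_part_1 in the frame of case_in between -0.093 and 0.093 m and z of tray_part_1 in the frame of case_in between -0.008 and 0.095 m and x of tray_part_2 in the frame of case_in between -0.07 and 0.07 m and y of tray_part_2 in the frame of case_in between -0.093 and 0.093 m and z of tray_part_2 in the frame of case_in between -0.008 and 0.095 m), for 0.2 s.
At the end, for the whole second after the job is handed in: Every adapter present is inside the case and at rest, the tray is down (under 0.08 rad), the lid shut (under 0.06 rad) and the latch lever back over the lid (under 0.4 rad) (all of step 5 and value of joint tray below 0.08 rad and value of joint lid below 0.06 rad and value of joint latch below 0.4 rad and velocity of joint lid below 0.05 rad/s and linear speed of each of stray_0, stray_1, stray_2, tray_part_0, tray_part_1, tray_part_2 below 0.05 m/s); the robot touches nothing.
It fails at once if a bystander is shifted more than 30 mm or tipped over (distance of any of stamp, esd_brush, flush_cutter from where it was at the start of the episode above 0.03 m or angle between any of stamp, esd_brush, flush_cutter's own z axis and vertical above 0.6 rad).
Of stray_0, stray_1, stray_2 only 2 to 3 are there at a start; the rules pass over those that are not, and their reading is None.
Of tray_part_0, tray_part_1, tray_part_2 only 1 to 3 are there at a start; the rules pass over those that are not, and their reading is None.
At some moment in a run one of stray_0, stray_1, stray_2 may be knocked a few centimetres aside while the robot is not near it.
Once in a run the grip may slacken for a moment while it holds something.
It also fails if it takes over 208 s, if anything falls off the work surface, if the arm or the gripper's body presses on something with over 40 N, if the wrist force passes 120 N, or if a joint passes its speed limit or range.

ROBOT

A 6-joint arm with a two-finger parallel gripper is mounted at the origin on a cart in front of the work surface, level with it; the furniture and walls round the work are solid. World frame = base frame: x ahead of the robot, y to its left, z up, the work surface at z = 0. Lengths are in m, angles in rad, forces in N, time in s.
With the tool pointing down it reaches from about 0.3 to 1 m from the base axis. Payload 5.1 kg.
Tool frame: the origin (TCP) lies at the very end of the fingers, on their centre line; the grasp point (between the pads) lies 19 mm behind it; z points along the fingers, y is the line along which they close (so a half turn about z gives the same grasp; the last joint's range is limited). The gripper opens to 95 mm and grips with 3 to 60 N. Pads are 20 mm wide; open, the fingers measure 119 mm over their backs; the gripper's body (75 mm by 180 mm) begins 59 mm behind the grasp point.
Start: joints at [-1.355, 0.124, 1.65, -0, 1.367, -0.083], TCP at [0.191, -0.621, 0.215] pointing down, gripper open.
Joint ranges: [-2.61, 2.61], [-1.02, 2.33], [0.03, 2.71], [-1.35, 4.49], [0.32, 2.68], [-2.91, 2.91]. Speed limits (rad/s): [2.57, 2.57, 3.14, 3.14, 3.14, 3.14].

INTERFACE

Orientations are given as a unit quaternion [x, y, z, w].
In Python, from rig import r gives the robot as it stands. Calls block until the motion is done:
- r.move_pose(position, orientation): joint-space move of the TCP to a pose.
- r.move_linear(position, velocity=0.15, rotation=None): straight line of the TCP; rotation=None keeps the orientation; velocity is the mean speed in m/s.
- r.movej(angles): joint-space move.
- r.gripper_to(opening, grip_force=None): finger opening in m; grip_force is the grip in N (None keeps the last); returns when the fingers have stopped.
- r.sleep(seconds).
- r.solve_ik(position, orientation): joint angles nearest the present ones, or None.
- r.get_obs(): the state.
- r.snapshot(name): name is "scene" or "top" or "wrist"; returns a dict with "img" (420x560x3 uint8, red, green, blue), "fx", "fy", "cx", "cy" (pixels), "R" (3x3) and "t" (3): a world point X has camera coordinates R X + t. Camera axes: x right, y down, z forward; pixel columns grow to the right and rows downward; lengths in m; the calibration is good to about 2 mm. A picture is of the moment at which its call begins. There is no depth.
A pose or a line that the arm cannot do raises r.MotionError and nothing moves.
- r.sign_off(): hands the job in; it is judged then, once.
The state is a dict: "clock": time; "joint_positions": joint angles; "qvel": joint speeds; "joint_torque": joint torques, N m; "tcp_pos": TCP position; "eef_rot": TCP orientation; "force": force on the tool from outside, world axes, zero at the start; "torque": the same for the moment, N m; "gripper_width": finger opening in m; "gripper_force": force on a finger pad.
Only numpy, scipy, OpenCV 4.12 (cv2) and the standard library are available. Lean on these libraries where they do the work, as an engineer would, in place of code of your own. Each camera call takes 0.05 s, during which the arm holds its last target. There are 200 camera calls.

## Working session

There is one attempt and no reset: what is moved stays moved. The work goes in short steps, each a Python script; the robot and the scene stay as the last script left them, time stands still between calls to the robot, and variables do not carry over. Pictures are saved under pics/ and viewed, at most 14 in all, crops included, and the job is handed in when it is done.

```bash
ls; mkdir -p pics; python3 - <<'E'
from rig import r
import cv2
for n in("scene","top"):
    s=r.snapshot(n); cv2.imwrite(f"pics/{n}0.png",cv2.resize(s["img"][:,:,::-1],(800,600),interpolation=cv2.INTER_CUBIC))
    print(n,s["fx"],s["fy"],s["cx"],s["cy"],s["R"],s["t"])
print(r.get_obs())
E
```

```text
pics
scene 478.9721783315675 478.9721783315675 276.579489253735 201.2084277348528 [[ 0.59370719 -0.80455144 -0.01444844]
 [-0.58264435 -0.41743102 -0.69733557]
 [ 0.55501111  0.42243145 -0.71659915]] [-0.44524791  0.26721365  1.29018489]
top 439.93439072543595 439.93439072543595 286.4196326410303 209.20166880614792 [[-0.00307662 -0.99992156  0.01214105]
 [-0.98780242  0.00114873 -0.15570828]
 [ 0.15568212 -0.01247201 -0.98772847]] [-0.20393298  0.49280425  1.0745252 ]
{'clock': 0.1, 'joint_positions': array([-1.35460618e+00,  1.24419184e-01,  1.65152808e+00,  7.20683213e-09,
        1.36750343e+00, -8.25829417e-02]), 'qvel': array([-0.00101433, -0.00230427, -0.0037897 ,  0.00023846, -0.00087527,
       -0.00225204]), 'joint_torque': array([ 5.82786688e-04, -4.18878186e+01, -3.61097538e+01,  7.76753551e-02,
        4.61864378e-02, -7.04578906e-05]), 'tcp_pos': array([ 0.19118429, -0.62064169,  0.2135289 ]), 'eef_rot': array([ 9.88862139e-01,  1.48831472e-01, -6.20122912e-05, -9.26949213e-04]), 'force': array([-0.41242109,  0.17409307, -0.23005212]), 'torque': array([ 0.02053085, -0.00508093,  0.02721726]), 'gripper_force': 0.0, 'gripper_width': 0.09484675712533536}
```

View pics/scene0.png

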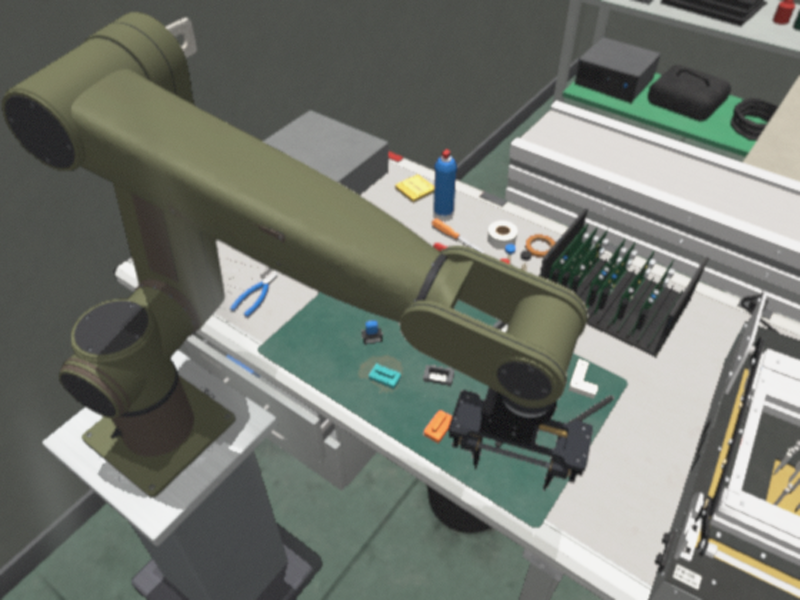

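View pics/top0.png

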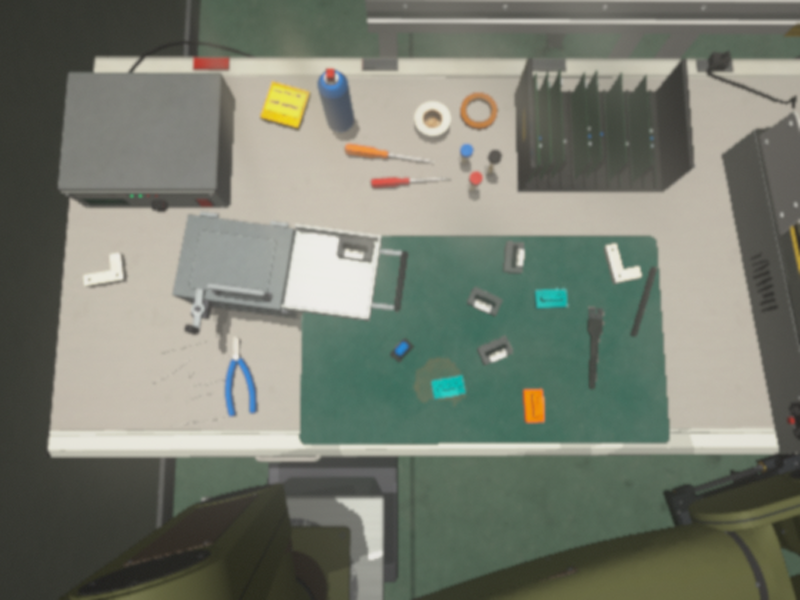

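Both pictures show three grey strays on the mat; in the top view they are at about (514,256), (484,300) and (494,350). The case is at (235,265), the tray at (335,270) with one part visible at (353,248), and the knob at (192,328). The stamp is at (401,350), the brush at (595,345) and the cutters at (240,385). I'll zoom in on the job area.

```bash
cat > h.py <<'E'
from rig import r
import numpy as np, cv2
from scipy.spatial.transform import Rotation as Ro
def ray(s,u,v,z):
    R=np.array(s["R"]);t=np.array(s["t"]);c=-R.T@t
    d=R.T@np.array([(u-s["cx"])/s["fx"],(v-s["cy"])/s["fy"],1.])
    return c+d*(z-c[2])/d[2]
def proj(s,X):
    p=np.array(s["R"])@X+np.array(s["t"]); return np.array([s["fx"]*p[0]/p[2]+s["cx"],s["fy"]*p[1]/p[2]+s["cy"]])
def q(yaw,tilt=0):  # tool down, tool y along world angle yaw (fingers close along yaw dir)
    c,s=np.cos(yaw),np.sin(yaw)
    y=np.array([c,s,0]);z=np.array([0,0,-1.]);x=np.cross(y,z)
    return Ro.from_matrix(np.c_[x,y,z]).as_quat()
E
python3 - <<'E'
from h import *
s=r.snapshot("top"); im=s["img"]
c=im[140:310,115:395][:,:,::-1]
cv2.imwrite("pics/top1.png",cv2.resize(c,None,fx=2.857,fy=2.857,interpolation=cv2.INTER_CUBIC))
hsv=cv2.cvtColor(im,cv2.COLOR_RGB2HSV)
m=((hsv[:,:,2]>170)&(hsv[:,:,1]<25)).astype(np.uint8); 
n,l,st,ce=cv2.connectedComponentsWithStats(m[150:235,190:275])
i=1+st[1:,4].argmax(); ys,xs=np.where(l==i); rc=cv2.minAreaRect(np.c_[xs+190,ys+150].astype(np.float32)); print(rc,st[i])
for p in cv2.boxPoints(rc): print(p,ray(s,*p,0.14))
for p in [(514,256),(484,300),(494,350),(401,350),(401,252),(400,308),(595,345),(240,385)]: print(p,ray(s,p[0]*.7,p[1]*.7,0.02 if p[1]!=252 and p[1]!=308 else .14))
E
```

```text
((230.85617065429688, 188.76434326171875), (90.55528259277344, 60.47732925415039), 7.696051120758057) [   0    3   84   70 3281]
[181.93687 212.66714] [0.46881838 0.03590915 0.14      ]
[190.03587 152.73456] [0.61082153 0.02178196 0.14      ]
[279.77545 164.86154] [ 0.5816078  -0.18849462  0.14      ]
[271.67645 224.79413] [ 0.44049433 -0.16985701  0.14      ]
(514, 256) [ 0.57461202 -0.39717077  0.02      ]
(484, 300) [ 0.49325439 -0.3404683   0.02      ]
(494, 350) [ 0.40290063 -0.35639211  0.02      ]
(401, 350) [ 0.40325963 -0.19038551  0.02      ]
(401, 252) [ 0.55395714 -0.19062817  0.14      ]
(400, 308) [ 0.46172372 -0.18892341  0.14      ]
(595, 345) [ 0.41145857 -0.53779783  0.02      ]
(240, 385) [0.342259   0.09321245 0.02      ]
```

View pics/top1.png

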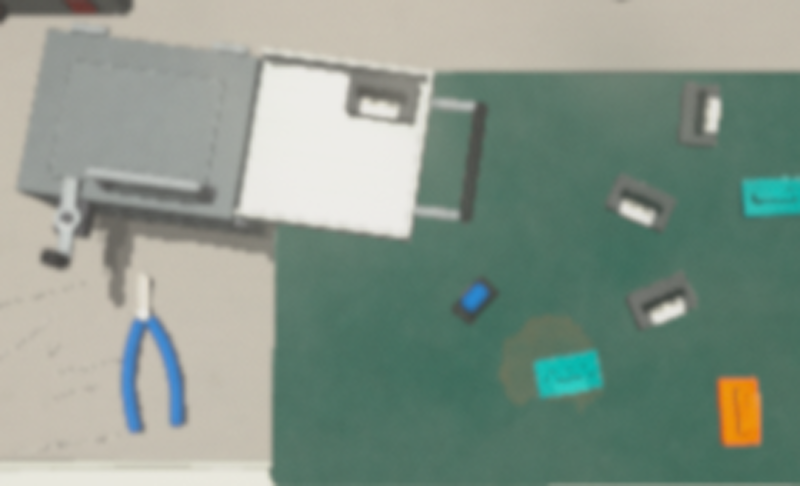

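The crop shows the tray bar ends at (481,103) and (467,219), the lid bar running from (90,175) to (210,190), the latch pivot at (66,217) and the knob top at (53,258). There is one tray part, at (381,97). I'll fit the station pose and take a wrist picture above the strays.

```bash
python3 - <<'E'
from h import *
s=r.snapshot("top")
P=[((481,104),.140,(45,-277)),((468,219),.140,(-45,-277)),((88,176),.152,(-52,22)),((206,191),.152,(-52,-62)),((66,217),.115,(-88,45)),((53,256),.158,None),
 ((434,73),.148,(65,-235)),((410,237),.148,(-65,-235)),((19,188),.113,(-70,90)),((50,32),.113,(70,90))]
A=[];B=[]
for p,z,m in P:
    X=ray(s,115+p[0]/2.857,140+p[1]/2.857,z); print(m,X.round(4))
    if m: A.append(np.array(m)/1e3);B.append(X[:2])
A=np.array(A);B=np.array(B);ca,cb=A.mean(0),B.mean(0)
U,_,V=np.linalg.svd((A-ca).T@(B-cb)); R=(U@V).T
t=cb-R@ca; print("yaw",np.arctan2(R[1,0],R[0,0]),"t",t); print((B-(A@R.T+t)).round(4))
r.move_pose([0.46,-0.36,0.36],q(np.pi/2))
w=r.snapshot("wrist"); cv2.imwrite("pics/w0.png",cv2.resize(w["img"][:,:,::-1],(800,600)))
np.save("w0.npy",w["img"]); print({k:w[k] for k in w if k!="img"})
E
```

```text
(45, -277) [ 0.554  -0.1968  0.14  ]
(-45, -277) [ 0.4593 -0.1862  0.14  ]
(-52, 22) [0.4925 0.1159 0.152 ]
(-52, -62) [0.4804 0.0219 0.152 ]
(-88, 45) [0.4649 0.1438 0.115 ]
None [0.428  0.1384 0.158 ]
(65, -235) [ 0.5779 -0.1587  0.148 ]
(-65, -235) [ 0.4438 -0.1401  0.148 ]
(-70, 90) [0.4894 0.1843 0.113 ]
(70, 90) [0.6224 0.1656 0.113 ]
yaw -0.1351794203866439 t [0.5430925  0.08391257]
[[ 0.0036 -0.0002]
 [-0.0019 -0.0017]
 [-0.002   0.0032]
 [-0.0029 -0.0075]
 [ 0.0029  0.0034]
 [ 0.002  -0.001 ]
 [-0.0032  0.0001]
 [ 0.0035  0.0017]
 [-0.0021  0.002 ]]
{'fx': 315.6126582326688, 'fy': 315.6126582326688, 'cx': 283.6484169692834, 'cy': 205.77294640224324, 'R': array([[ 1.69954105e-03,  9.99997745e-01,  1.27377642e-03],
       [ 9.59739548e-01, -1.98890517e-03,  2.80884395e-01],
       [ 2.80886295e-01,  7.45119043e-04, -9.59740764e-01]]), 't': array([ 0.35884692, -0.51457055,  0.40263254])}
```

View pics/w0.png

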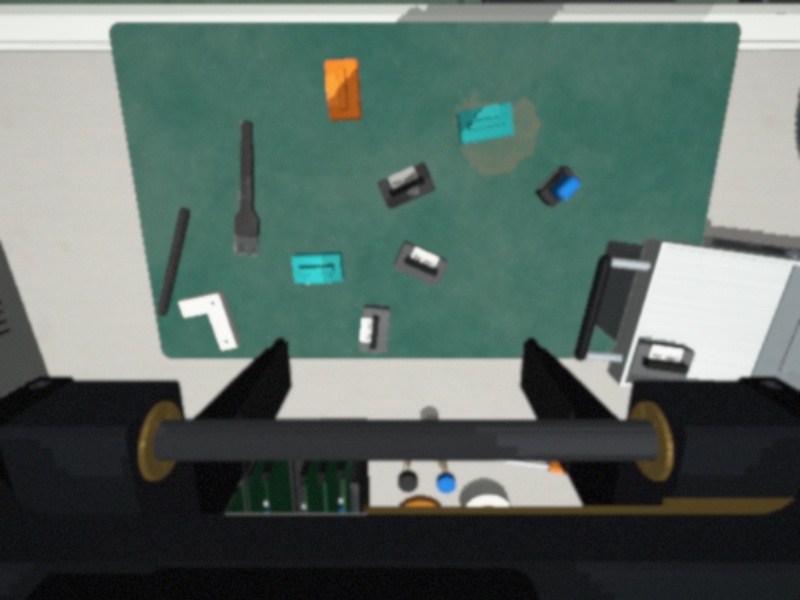

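The wrist picture shows the strays at (406,186), (421,262) and (374,329), with mat-coloured surroundings. The look-alikes at (342,90), (487,123) and (317,268) are coloured, so a low-saturation mask will exclude them.

```bash
cat >> h.py <<'E'
YAW=-0.1352; T=np.array([0.5431,0.0839,0.006]); SR=Ro.from_euler('z',YAW)
def st(x,y,z): return SR.apply(np.array([x,y,z])/1e3)+T
def near(p,yaw):
    c=[]
    q0=r.get_obs()["joint_positions"]
    for k in (-1,0,1):
        Q=q(yaw+k*np.pi); j=r.solve_ik(p,Q)
        if j is not None: c.append((abs(np.array(j)-q0).sum()+ 3*max(0,abs(j[5])-2.5),k,Q))
    return min(c,key=lambda a:a[0])[2]
def detect(w):
    hsv=cv2.cvtColor(w["img"],cv2.COLOR_RGB2HSV)
    m=(hsv[:,:,1]<75).astype(np.uint8)
    m=cv2.morphologyEx(m,cv2.MORPH_OPEN,np.ones((3,3)))
    out=[]
    for c in cv2.findContours(m,cv2.RETR_EXTERNAL,cv2.CHAIN_APPROX_NONE)[0]:
        if not 250<cv2.contourArea(c)<3000: continue
        X=np.array([ray(w,*p,.0165)[:2] for p in c[:,0]+0.0])
        (cx,cy),(a,b),_=rc=cv2.minAreaRect((X*1000).astype(np.float32))
        bx=cv2.boxPoints(rc); e=max((bx[1]-bx[0],bx[2]-bx[1]),key=np.linalg.norm)
        out.append((cx/1e3,cy/1e3,float(np.arctan2(e[1],e[0])),max(a,b),min(a,b)))
    return out
def strays(w): return [d for d in detect(w) if 48<d[3]<72 and 28<d[4]<50 and .3<d[0]<.68 and -.52<d[1]<-.23]
E
python3 - <<'E'
from h import *
w=r.snapshot("wrist")
for d in detect(w): print(np.round(d,3))
print(st(0,-162,114), r.get_obs()["clock"])
E
```

```text
[ 0.52126426 -0.07662165  0.12      ] 2.2333
```

```bash
python3 - <<'E'
from h import *
im=np.load("w0.npy");hsv=cv2.cvtColor(im,cv2.COLOR_RGB2HSV)
for u,v in[(284,130),(290,130),(278,138),(300,140),(280,150),(295,184),(262,230),(269,230),(250,200)]: print((u,v),im[v,u],hsv[v,u])
m=(hsv[:,:,1]<75).astype(np.uint8)
for c in cv2.findContours(m,cv2.RETR_EXTERNAL,cv2.CHAIN_APPROX_NONE)[0]:
    if cv2.contourArea(c)>80: print(cv2.contourArea(c),cv2.boundingRect(c))
E
```

```text
(284, 130) [22 21 21] [ 0 12 22]
(290, 130) [60 61 61] [90  4 61]
(278, 138) [48 50 50] [90 10 50]
(300, 140) [ 70 112 101] [ 82  96 112]
(280, 150) [ 69 112  99] [ 81  98 112]
(295, 184) [93 95 92] [50  8 95]
(262, 230) [51 50 51] [150   5  51]
(269, 230) [117 119 121] [105   8 121]
(250, 200) [ 67 113 102] [ 83 104 113]
232562.5 (0, 0, 560, 420)
```

```bash
sed -i 's/RETR_EXTERNAL/RETR_LIST/' h.py
python3 - <<'E'
from h import *
w=r.snapshot("wrist")
for d in detect(w): print(np.round(d,3))
print(strays(w))
E
```

```text
[  0.891  -0.835  -0.814 120.334  57.248]
[ 0.801 -0.466 -0.111 91.015 66.724]
[  0.807  -0.594  -1.549 159.591  95.274]
[ 7.34000e-01 -3.10000e-02  1.37000e-01  1.46737e+02  7.03730e+01]
[  0.734  -0.692  -0.209 152.857  72.931]
[ 0.575 -0.398 -0.115 61.633 37.67 ]
[ 0.568 -0.597  0.222 77.672 60.802]
[ 0.494 -0.341  1.131 60.364 37.902]
[ 0.404 -0.359 -1.146 62.442 38.419]
[ 4.1000e-01 -5.3700e-01 -1.0900e-01  1.4806e+02  2.9442e+01]
[ 0.36  -0.251 -0.907 91.003 56.118]
[(0.5753554077148437, -0.3980557556152344, -0.1153239980340004, 61.63264083862305, 37.670108795166016), (0.493893798828125, -0.3413432312011719, 1.1313515901565552, 60.36419677734375, 37.90188980102539), (0.4042571716308594, -0.35900335693359375, -1.1461520195007324, 62.44156265258789, 38.41884994506836)]
```

```bash
cat >> h.py <<'E'
LOOK=[0.46,-0.36,0.36]
def look(): r.move_pose(LOOK,q(np.pi/2)); return r.snapshot("wrist")
def pick(d):
    x,y,a=d[:3]; Q=near([x,y,.1],a+np.pi/2)
    r.gripper_to(.032,30); r.move_pose([x,y,.09],Q); r.move_linear([x,y,.0215],.12)
    r.gripper_to(0,30); r.move_linear([x,y,.22],.2); return r.get_obs()["gripper_width"]
def place(sx,sy):
    p=st(sx,sy,0); p[2]=.22; Q=near(p,YAW); r.move_pose(p,Q)
    o=r.get_obs(); print("before place",o["gripper_width"])
    if o["gripper_width"]<.005: return False
    p[2]=.141; r.move_linear(p,.12); r.gripper_to(.03); p[2]=.22; r.move_linear(p,.25); return True
E
python3 - <<'E'
from h import *
ss=strays(look()); d=min(ss,key=lambda d:d[0]); print(d)
print(pick(d)); print(place(-35,-199))
print(strays(look()),r.get_obs()["clock"])
t=r.snapshot("top")["img"][140:310,115:395][:,:,::-1]
cv2.imwrite("pics/top2.png",cv2.resize(t,None,fx=2.857,fy=2.857,interpolation=cv2.INTER_CUBIC))
E
```

```text
(0.40303839111328127, -0.3563140869140625, -1.1482592821121216, 68.84611511230469, 37.75701904296875)
0.007538234115611042
before place 0.007532744391800454
True
[(0.4940710754394531, -0.3414575500488281, 1.1160366535186768, 60.73208236694336, 38.09610366821289)] 11.9917
```

View pics/top2.png

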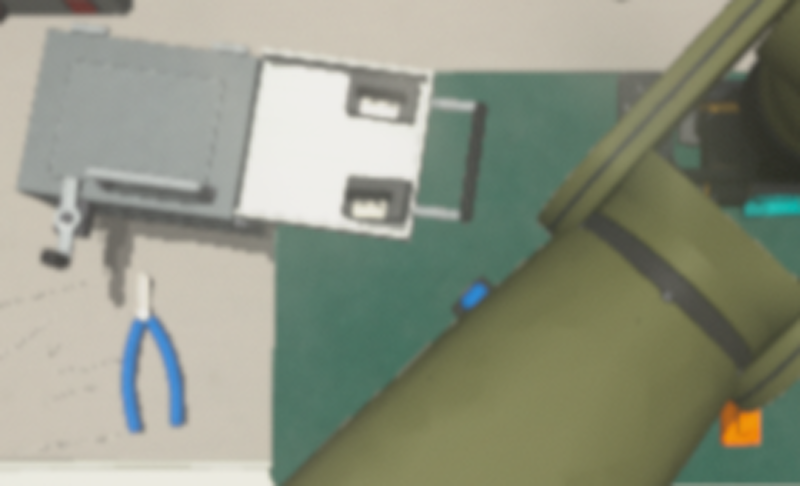

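The first stray sits in the tray at (378,202), beside the original part at (382,98). The far stray is only hidden by the half-closed fingers, so I'll look with them open.

```bash
sed -i 's/^def look().*/def look(): r.gripper_to(.09); r.move_pose(LOOK,q(np.pi\/2)); return r.snapshot("wrist")/' h.py; python3 - <<'E'
from h import *
for slot in ((-28,-132),(28,-132)):
    ss=strays(look()); print(ss); 
    if not ss: break
    d=min(ss,key=lambda d:d[0])
    print(pick(d)); 
    if not place(*slot): break
w=look(); print(strays(w),r.get_obs()["clock"])
cv2.imwrite("pics/w2.png",cv2.resize(w["img"][:,:,::-1],(800,600)))
E
```

```text
[(0.5755248413085937, -0.3978033447265625, -0.11748276650905609, 61.833534240722656, 37.84842300415039), (0.49387994384765627, -0.3415574951171875, 1.1410034894943237, 60.18199157714844, 37.716983795166016)]
0.00818563565010003
before place 0.007820888123831653
[(0.575548828125, -0.3981492919921875, -0.11744396388530731, 61.85447692871094, 38.521976470947266)]
0.007676230886072306
before place 0.007436518978833103
[] 36.2583
```

View pics/w2.png

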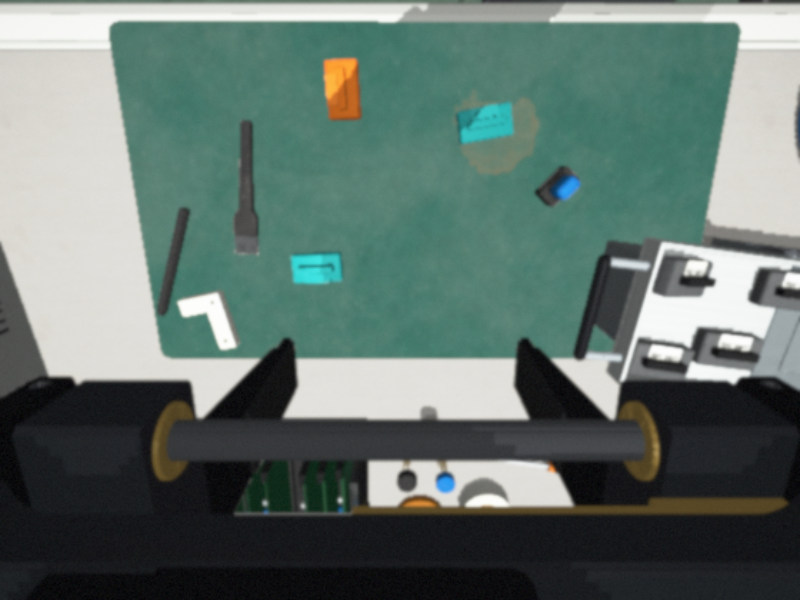

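All four adapters are in the tray and nothing is left astray. Next is the latch: pinch the knob and swing it along its arc.

```bash
cat >> h.py <<'E'
def knob(a,z=.126): p=st(-88-36*np.cos(a),45+36*np.sin(a),0); p[2]=z; return p
def swing(a0,a1,n=7):
    p=knob(a0,.24); r.gripper_to(.06,15); r.move_pose(p,near(p,YAW+np.pi/2)); r.move_linear(knob(a0),.15)
    r.gripper_to(0,15); print("w",r.get_obs()["gripper_width"])
    for a in np.linspace(a0,a1,n+1)[1:]: r.move_linear(knob(a),.06)
    print(r.get_obs()["force"].round(1),r.get_obs()["gripper_width"])
    r.gripper_to(.05); r.move_linear(knob(a1,.26),.2)
E
python3 - <<'E'
from h import *
swing(-.27,1.5); r.move_linear(knob(1.5,.33),.2)
print(r.get_obs()["clock"])
t=r.snapshot("top")["img"][140:310,115:395][:,:,::-1]
cv2.imwrite("pics/top3.png",cv2.resize(t,None,fx=2.857,fy=2.857,interpolation=cv2.INTER_CUBIC))
E
```

```text
w 0.013295357640818847
[-2.4 -1.6 -3. ] 0.013624027069502038
44.7583
```

View pics/top3.png

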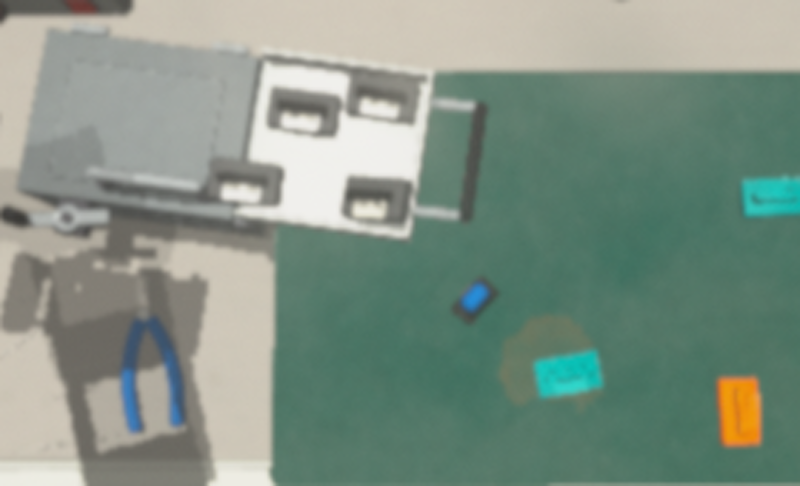

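The latch is free, with its knob now at (12,215). But one adapter, at (245,185), sits about 2–3 cm nearer the case than where I placed it and overlaps the lid edge. I'll measure it.

```bash
python3 - <<'E'
from h import *
s=r.snapshot("top"); w=None
for n,p,z in [("bad",(245,186),.136),("badL",(214,186),.136),("badR",(281,186),.136),("ok",(305,114),.136),("part",(382,100),.136),("A",(378,200),.136)]:
    X=ray(s,115+p[0]/2.857,140+p[1]/2.857,z); print(n,(SR.inv().apply(X-T)*1e3).round(1),X.round(3))
im=s["img"][175:235,180:260][:,:,::-1]
r.move_pose([*st(-30,-150,0)[:2]-np.array([0.0,0]),.36],near([*st(-30,-150,0)[:2],.36],np.pi/2+YAW))
o=r.snapshot("wrist"); cv2.imwrite("pics/w3.png",np.vstack([cv2.resize(im,(560,420),interpolation=cv2.INTER_CUBIC)[:180],o["img"][:,:,::-1]])[:600])
print(o["R"],o["t"])
E
```

```text
bad [-43.5 -96.6 130. ] [ 0.487 -0.006  0.136]
badL [-46.8 -71.8 130. ] [0.487 0.019 0.136]
badR [ -39.6 -125.3  130. ] [ 0.487 -0.035  0.136]
ok [  21.9 -135.4  130. ] [ 0.547 -0.053  0.136]
part [  41.9 -195.9  130. ] [ 0.558 -0.116  0.136]
A [ -40.4 -204.7  130. ] [ 0.475 -0.113  0.136]
[[ 0.13516521  0.99082166  0.00167197]
 [ 0.95108474 -0.13021714  0.28014516]
 [ 0.27779162 -0.0362757  -0.95995619]] [-0.00794763 -0.5489139   0.39209788]
```

View pics/w3.png

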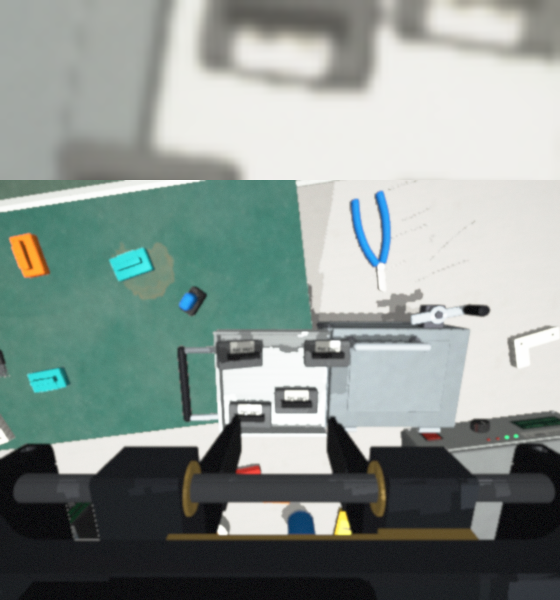

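The adapter's centre is at about station y = -95, which is inside the tray limit of about -88 but close to it, and it overlaps the lid. To be safe on step order I'll swing the latch back, reseat the adapter, check it, then free the latch again.

```bash
python3 - <<'E'
from h import *
o=r.snapshot("wrist")
for n,p in [("bad",(326,171)),("A",(240,171)),("ok",(297,221))]:
    print(n,(SR.inv().apply(ray(o,*p,.136)-T)*1e3).round(1))
swing(1.5,0.0); 
p=st(-38,-96,0);p[2]=.2; Q=near(p,YAW); r.gripper_to(.034,30); r.move_pose(p,Q); p[2]=.1405; r.move_linear(p,.1)
r.gripper_to(0,30); print("w",r.get_obs()["gripper_width"]); p[2]=.18; r.move_linear(p,.15)
p=st(-34,-136,0);p[2]=.18; r.move_linear(p,.1); print("w",r.get_obs()["gripper_width"])
p[2]=.1405; r.move_linear(p,.1); r.gripper_to(.03); p[2]=.22; r.move_linear(p,.2)
p=st(-30,-150,0);p[2]=.36; r.gripper_to(.09); r.move_pose(p,near(p,np.pi/2+YAW))
o=r.snapshot("wrist"); cv2.imwrite("pics/w4.png",cv2.resize(o["img"][120:270,150:520,::-1],(740,300))); print(r.get_obs()["clock"])
E
```

```text
bad [-40.3 -95.  130. ]
A [ -40.3 -203.5  130. ]
ok [  26.3 -130.8  130. ]
w 0.01387530804643694
[-4.3  4.   1.9] 0.013862150687385581
w 0.00754164306936894
w 0.007670886935008195
60.8417
```

View pics/w4.png

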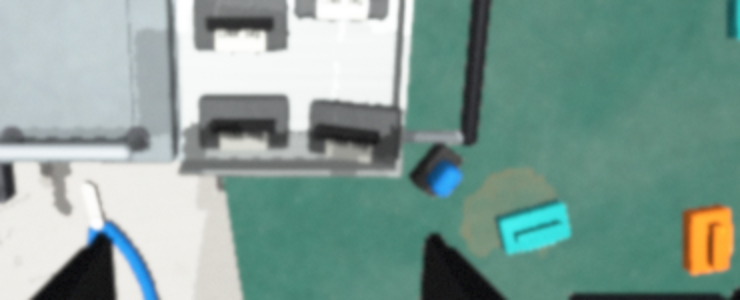

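The adapter now sits inside the tray at (243,120), clear of the lid, and the other three are still in the tray. Next: free the latch and open the lid.

```bash
cat >> h.py <<'E'
def lidp(a,y=-20):
    v=np.array([-122,46]); c,s=np.cos(a),np.sin(a)
    # up and away: rotate clockwise in (x,z)
    p=st(70+c*v[0]+s*v[1],y,100-s*v[0]+c*v[1]); p[2]-=.017; return p
E
python3 - <<'E'
from h import *
swing(0,1.5)
p=lidp(0); u=p+[0,0,.09]; r.gripper_to(.05,40); r.move_pose(u,near(u,YAW)); r.move_linear(p,.12)
r.gripper_to(0,40); print("w",r.get_obs()["gripper_width"])
for a in np.linspace(0,1.48,10)[1:]:
    r.move_linear(lidp(a),.07); o=r.get_obs(); print(round(a,2),o["force"].round(1),round(o["gripper_width"],4))
r.gripper_to(.028); r.move_linear(lidp(1.48)+[0,0,.1],.15); p=lidp(1.48)+[-.05,0,.15]
print(r.get_obs()["clock"])
t=r.snapshot("top")["img"][140:310,115:395][:,:,::-1]
cv2.imwrite("pics/top4.png",cv2.resize(t,None,fx=2.857,fy=2.857,interpolation=cv2.INTER_CUBIC))
E
```

```text
w 0.01369313689521153
[-1.5 -2.2 -4.7] 0.013415067084113377
w 0.008708465849115792
0.16 [14.3 -1.  -8.7] 0.0087
0.33 [10.5 -0.7 -8.8] 0.0087
0.49 [  6.6  -0.3 -10.3] 0.009
0.66 [ 4.8 -1.4 -6.2] 0.009
0.82 [-2.9 -1.9  2.7] 0.0089
0.99 [-2.3 -2.6  5. ] 0.0089
1.15 [-2.  -3.2  5.7] 0.0089
1.32 [ 1.  -3.5  5.2] 0.0091
1.48 [ 0.7 -4.2  4.9] 0.0086
76.75
```

View pics/top4.png

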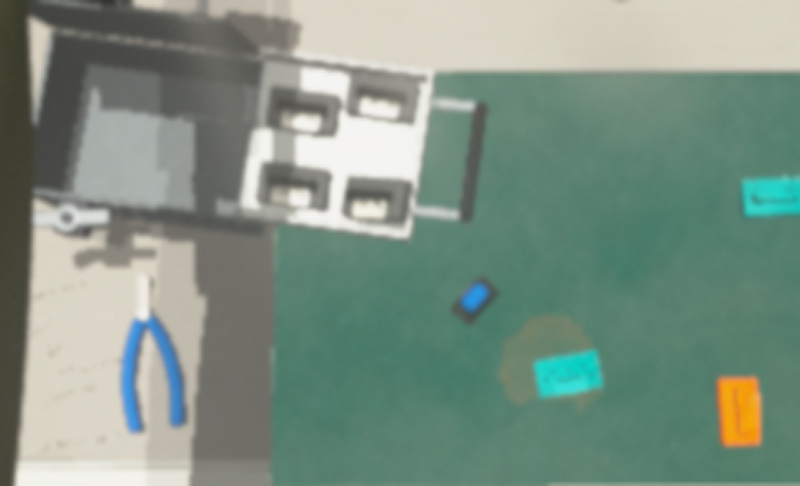

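The lid stands open with the case interior visible around (130,130), and the tray's four adapters are in place. Next I'll tip the tray.

```bash
cat >> h.py <<'E'
def trp(a):
    c,s=np.cos(a),np.sin(a); p=st(0,-93-184*c+24*s,110+184*s+24*c); p[2]-=.017; return p
E
python3 - <<'E'
from h import *
p=trp(0); u=p+[0,0,.17]; r.gripper_to(.05,40); r.move_pose(u,near(u,YAW+np.pi/2)); r.move_linear(p,.15)
r.gripper_to(0,40); print("w",r.get_obs()["gripper_width"])
for a in np.linspace(0,1.38,9)[1:]:
    r.move_linear(trp(a),.1); o=r.get_obs(); print(round(a,2),o["force"].round(1),round(o["gripper_width"],4))
r.sleep(1.5)
t=r.snapshot("top")["img"][140:310,115:395][:,:,::-1]
cv2.imwrite("pics/top5.png",cv2.resize(t,None,fx=2.857,fy=2.857,interpolation=cv2.INTER_CUBIC))
print(r.get_obs()["clock"])
E
```

```text
w 0.01095226511114154
0.17 [ 1.2  0.3 -2.4] 0.0112
0.34 [-1.7 -3.9  1.6] 0.0112
0.52 [-2.  -6.3  1.9] 0.0112
0.69 [-3.6 -7.7  5.8] 0.0108
0.86 [-6.4 -8.6 11.5] 0.0108
1.03 [-5.  -6.6 10.9] 0.0111
1.21 [-3.1 -3.2  9.2] 0.0111
1.38 [-0.6 -0.8  7.5] 0.0106
85.7833
```

View pics/top5.png

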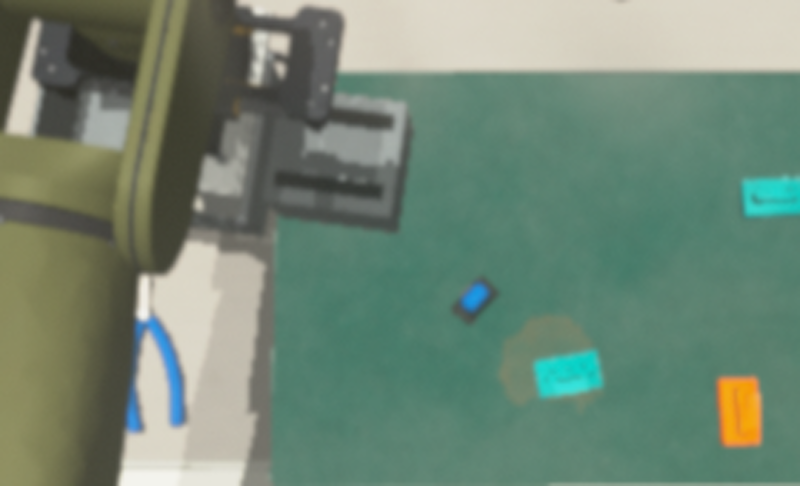

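The tray is tipped clear of its pedestal at (340,165), and the arm hides the case. I'll lower the tray and look into the case.

```bash
python3 - <<'E'
from h import *
for a in np.linspace(1.38,0,9)[1:]: r.move_linear(trp(a),.1)
r.gripper_to(.05); r.move_linear(trp(0)+[0,0,.2],.2); r.gripper_to(.09)
p=st(-10,-90,0);p[2]=.42; r.move_pose(p,near(p,np.pi/2+YAW)); 
o=r.snapshot("wrist")["img"]; cv2.imwrite("pics/w5.png",cv2.resize(o[:,:,::-1],(800,600))); print(r.get_obs()["clock"])
E
```

```text
93.25
```

View pics/w5.png

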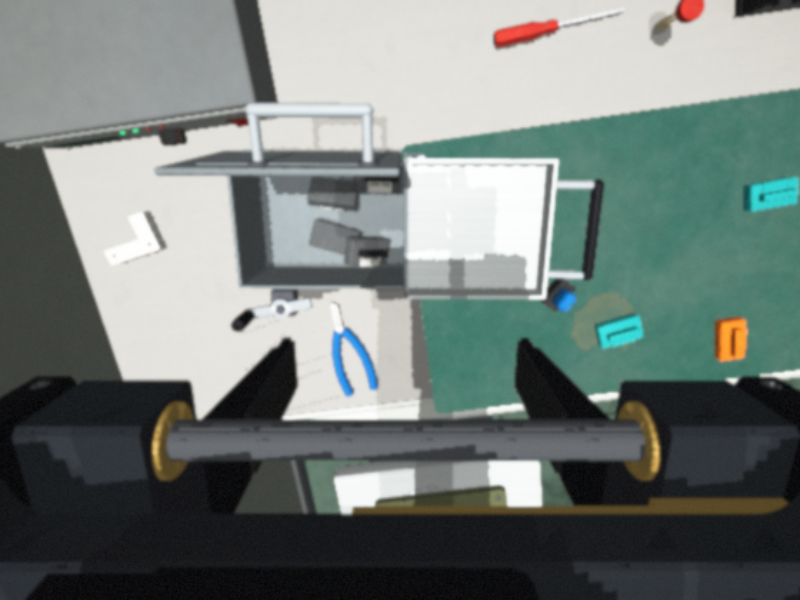

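All four adapters lie in the case, at (333,192), (380,187), (332,235) and (368,250). The tray is empty and level. Now I'll close the lid and swing the latch back.

```bash
python3 - <<'E'
from h import *
p=lidp(1.48); u=p+[0,0,.1]; r.gripper_to(.032,40); r.move_pose(u,near(u,YAW)); r.move_linear(p,.1)
print(r.get_obs()["force"].round(1)); r.gripper_to(0,40); print("w",r.get_obs()["gripper_width"])
for a in np.r_[np.linspace(1.48,0,10)[1:],-.02]:
    r.move_linear(lidp(a),.07); o=r.get_obs(); print(round(a,2),o["force"].round(1),round(o["gripper_width"],4))
r.gripper_to(.045); r.move_linear(lidp(0)+[0,0,.12],.2)
swing(1.5,0.0); r.move_linear(knob(0,.3),.2)
p=st(-10,-90,0);p[2]=.42; r.gripper_to(.09); r.move_pose(p,near(p,np.pi/2+YAW)); 
o=r.snapshot("wrist")["img"]; cv2.imwrite("pics/w6.png",cv2.resize(o[:,:,::-1],(800,600))); print(r.get_obs()["clock"])
E
```

```text
[ 0.2  0.6 -0.8]
w 0.009340590879276092
1.32 [-0.   0.7  5. ] 0.0089
1.15 [-0.6  0.5  6.2] 0.0092
0.99 [-3.  2.  6.] 0.0092
0.82 [-2.   5.3  1.2] 0.0095
0.66 [ 1.3  5.4 -1. ] 0.0092
0.49 [ 1.6  5.6 -0.4] 0.0091
0.33 [ 4.7  5.5 -3.9] 0.009
0.16 [ 8.3  4.8 -6.3] 0.009
0.0 [6.7 3.5 7.3] 0.0089
-0.02 [ 3.5  2.8 15.1] 0.0093
w 0.013803096179651862
[-4.2  3.3  2. ] 0.013388440915950704
112.3583
```

View pics/w6.png

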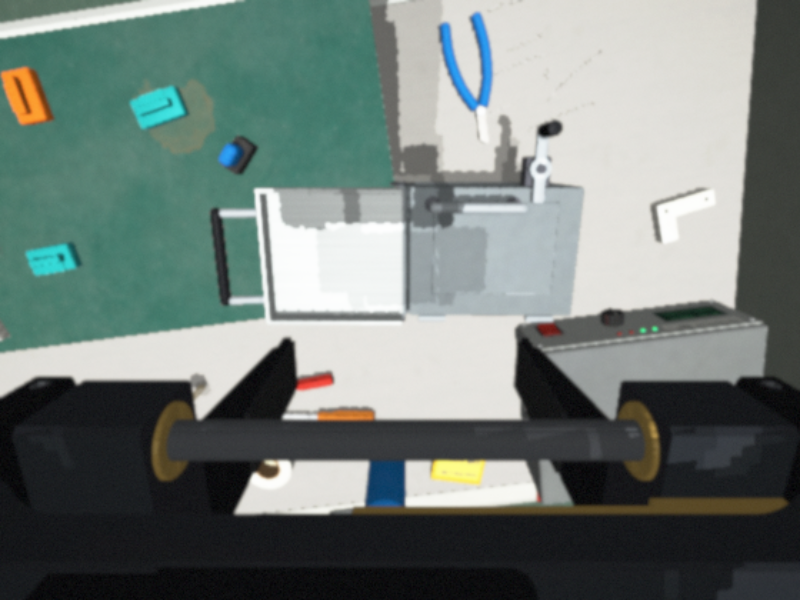

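The lid is shut and the latch nose is over its edge, with the pivot at (541,170) and the knob at (548,129). The tray is level and empty, and the bystanders are where they started. I'll hand in.

```bash
python3 - <<'E'
from rig import r
print(r.sign_off())
E
```

```text
the job is handed in; nothing more can be done
None
```

I handed the job in at about 112 s of robot time: all four adapters are in the case, the tray is down and empty, the lid is shut and the latch is back over it. One stray had shifted in the tray, so I closed the latch, reseated it and freed the latch again; the hand-in returned no verdict.

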